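# Cam-clamp a truckle for sampling

### The arm

A 7-joint arm with a two-finger parallel gripper is mounted at the origin on the work surface. World frame = base frame: x ahead of the robot, y to its left, z up, the work surface at z = 0. Lengths are in m, angles in rad, forces in N, time in s.
With the tool pointing down it reaches from about 0.425 to 0.95 m from the base axis. Payload 4.7 kg.
Tool frame: the origin (TCP) lies between the finger pads; the fingertips stand 25 mm ahead of it and the grasp point (between the pads) lies 6 mm ahead of it; x points along the fingers, z is the direction in which the jaws open and shut, and the axes are right-handed (so a half turn about x gives the same grasp; the last joint's range is limited). The gripper opens to 85 mm and grips with 20 to 120 N. Pads are 22 mm wide; open, the fingers measure 114 mm over their backs; the gripper's body (76 mm by 85 mm) begins 54 mm behind the grasp point. The pads swing forward as they close: fully open they stand 13 mm farther back than shut.
Start: joints at [-1.271, 0.469, -0.049, 1.532, 0.024, 1.141, -0.082], TCP at [0.218, 0.639, 0.256] pointing down, gripper open.
Joint ranges: [-2.59, 2.59], [-0.33, 1.99], [-1.39, 1.29], [0.1, 2.45], [-1.04, 4.18], [0.21, 1.99], [-2.66, 2.66]. Speed limits (rad/s): [2.57, 2.57, 3.14, 3.14, 3.14, 3.14, 3.14].

### API

Orientations are given as a 3x3 rotation matrix whose columns are the frame's x, y, z axes.
In Python, from rig import * gives the robot as it stands. Calls block until the motion is done:
- movep(position, orientation): joint-space move of the TCP to a pose.
- move_l(position, attitude=None, feed=0.15, until_force=None): straight line of the TCP; attitude=None keeps the orientation; feed is the mean speed in m/s. With until_force (N) it stops when the force on the tool has changed by that much, and returns True; else False.
- move_joints(angles): joint-space move.
- command_gripper(opening, newtons=None): finger opening in m; newtons is the grip in N (None keeps the last); returns when the fingers have stopped.
- sleep(seconds).
- inverse_kinematics(position, orientation): joint angles nearest the present ones, or None.
- sense(): the state.
- camera(name): name is "scene" or "side" or "wrist"; returns (picture, depth): 420x560x3 uint8, red, green, blue; 420x560 float32, m along the optical axis (not along the pixel's ray), 0 where there is no reading.
- camera_params(name): a dict with "K" (3x3 intrinsics, pixels), "position" and "rotation" of the camera in the world; the wrist camera has in their place "tool_from_camera" (4x4, takes a point from camera to tool coordinates, whose origin is the TCP and whose axes are the tool frame's). Camera axes: x right, y down, z forward; pixel columns grow to the right and rows downward; lengths in m; the calibration is good to about 2 mm. The wrist camera is an equidistant fisheye: a pixel r from the principal point sees the ray r / f radians off the axis. A picture is of the moment at which its call begins: read the wrist's pose just before it. camera_params takes no time and is no camera call.
A pose or a line that the arm cannot do raises Unreachable and nothing moves.
- finish_job(): hands the job in, once; it reports no verdict.
The state is a dict: "time_s": time; "joint_pos": joint angles; "qd": joint speeds; "joint_efforts": joint torques, N m; "position": TCP position; "tcp_rot": TCP orientation; "wrist_force": force on the tool from outside, world axes, zero at the start; "ft_torque": the same for the moment, N m; "finger_gap": finger opening in m.
Only numpy, scipy, OpenCV 4.12 (cv2) and the standard library are available. Lean on these libraries where they do the work, as an engineer would, in place of code of your own. Each camera call takes 0.05 s, during which the arm holds its last target. There are 200 camera calls.

### The job

Two identical cam clamps stand on the cheese-room bench; one of them holds a small truckle cheese. Turn the crank of that clamp counter-clockwise (seen from above) until the follower's roller rests in the middle of the cam's flat dwell, which is where the crank arm points straight away from the cheese, so that the cheese is clamped upright in the V stop; then let go. Leave the crank of the empty clamp alone.

Things in the scene. Friction and masses are not known exactly. Their poses are not given: they have to be found in the camera images.
- clamp: The clamp holding the cheese: dark steel plate 335 x 130 x 12 mm. Origin on the vertical camshaft axis at bench level; z up, x points from the cheese through the camshaft. V stop at x -255 to -205 mm; jaw with sprung white pad (80 mm high) slides 16 mm towards it. Over the cam a steel crank arm (top 62 mm above the bench) carries the handle. Cheese (top 97 mm) and handle stand highest.
- crank (a joint): Its crank angle, rad, grows counter-clockwise from above, 0 to 3.9, starts 0 to 0.8. Arm points (value - 2.4) from clamp x axis: at 2.4 along +x, mid dwell; dwell +-0.4, there it stays put. Elsewhere before and after, the jaw spring may turn it back when let go. Handle: upright black cylinder 75 mm from shaft axis, 24 mm diameter, 70 to 122 mm above bench, spins on its pin; pull up to 8 N.
- truckle: Small grey-rinded truckle cheese, upright cylinder of 74 mm diameter, 85 mm high, 0.4 kg, loose on the clamp's plate between pad and V stop. Origin: centre of its underside. Clamped, it is at x -200 mm, y 0 in the clamp's frame, 12 mm above the bench; it starts 1 to 8 mm from there, towards the jaw, which pushes it home as the cam turns.
- spare_crank_knob (a point): Middle of the crank handle of the second clamp, identical but empty; 98 mm above the bench. Not to be moved.
Mind the look-alikes: they are no part of the job. Leave any blue or red look-alike of the truckle alone.

How it is judged:
By the outcome, as a careful person would: the job done as asked, in the order asked, and still so for the second after the job is handed in, with the robot touching nothing.
It also fails if it takes over 38 s, if anything falls off the work surface, if the arm or the gripper's body presses on something with over 40 N, if the wrist force passes 120 N, or if a joint passes its speed limit or range.

## Working session

There is one attempt and no reset: what is moved stays moved. The work goes in short steps, each a Python script; the robot and the scene stay as the last script left them, time stands still between calls to the robot, and variables do not carry over. Pictures are saved under pics/ and viewed, about 8 in all and at most 12, crops included, and the job is handed in when it is done.

```bash
ls; mkdir -p pics; python3 - <<'E'
from rig import *
import cv2,numpy as np
for n in("scene","side"):
    p,d=camera(n); cv2.imwrite(f"pics/{n}0.png",p[:,:,::-1]); np.save(f"pics/{n}0.npy",d)
    c=camera_params(n); print(n,c)
a,b=[cv2.imread(f"pics/{n}0.png") for n in("scene","side")]
print(sense())
E
```

```text
pics
scene {'K': array([[512.05583991,   0.        , 277.22813592],
       [  0.        , 512.05583991, 210.0286586 ],
       [  0.        ,   0.        ,   1.        ]]), 'position': array([1.36412483, 0.1372568 , 0.72827877]), 'rotation': array([[-0.18690388,  0.51703498, -0.83530938],
       [ 0.9821563 ,  0.08027497, -0.17007333],
       [-0.02087943, -0.85219174, -0.52281287]])}
side {'K': array([[510.68414968,   0.        , 276.76062516],
       [  0.        , 510.68414968, 204.8371541 ],
       [  0.        ,   0.        ,   1.        ]]), 'position': array([ 0.1233467 , -0.87096933,  0.74339014]), 'rotation': array([[ 0.9595876 , -0.16913193,  0.22491338],
       [-0.28128135, -0.60063583,  0.74840991],
       [ 0.00851102, -0.78142881, -0.62393635]])}
{'time_s': 0.1, 'joint_pos': array([-1.27089848,  0.46937551, -0.04859296,  1.53356015,  0.02410348,
        1.14101437, -0.08229338]), 'qd': array([-0.00037849, -0.00175954,  0.00098698, -0.00483564,  0.00288278,
       -0.00025578, -0.0014545 ]), 'joint_efforts': array([ 8.96407819e-04, -5.11515141e+01, -4.67228098e-02, -2.38391322e+01,
        1.07716973e-02,  4.37157985e-03, -6.58126396e-06]), 'position': array([0.21779424, 0.63839284, 0.25536246]), 'tcp_rot': array([[-5.09301635e-04, -9.46442526e-01,  3.22871935e-01],
       [-1.69690513e-03,  3.22872330e-01,  9.46441007e-01],
       [-9.99998431e-01, -6.58590896e-05, -1.77046258e-03]]), 'wrist_force': array([-0.21459002,  0.2228032 , -0.00252025]), 'ft_torque': array([-0.02608484,  0.04661572,  0.00854728]), 'finger_gap': 0.08559016186947634}
```

View pics/scene0.png

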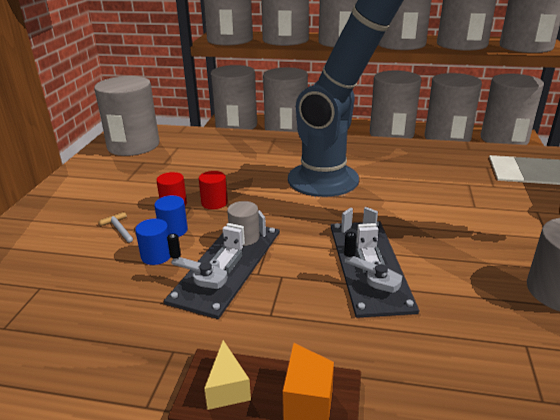

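View pics/side0.png

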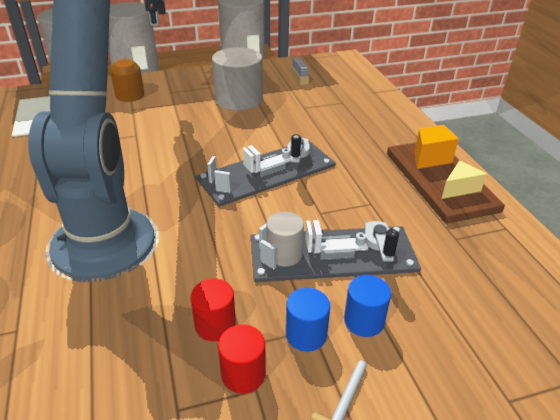

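The occupied clamp is on the left in the scene view: handle at about (174,246), cheese (243,222), a blue can close to the handle at (153,242). In the side view the handle is at (390,243). The empty clamp is on the right, with its handle at (351,243) in scene.

```bash
cat > h.py <<'E'
from rig import *
import cv2,numpy as np
def cloud(n,p,d):
    c=camera_params(n);K=c["K"];v,u=np.nonzero(d>0);z=d[v,u]
    P=np.c_[(u-K[0,2])/K[0,0]*z,(v-K[1,2])/K[1,1]*z,z]
    return P@c["rotation"].T+c["position"],p[v,u].astype(int)
E
python3 - <<'E'
from h import *
Ps=[];Cs=[]
for n in("scene","side"):
    P,C=cloud(n,cv2.imread(f"pics/{n}0.png")[:,:,::-1],np.load(f"pics/{n}0.npy"))
    dark=(C.max(1)<85)&(np.ptp(C,axis=1)<25)
    for nm,s in(("left",(P[:,1]<-0.0)),("right",P[:,1]>0.0)):
        reg=(P[:,0]>.3)&(P[:,0]<1)&(abs(P[:,1])<.4)&s
        m=dark&reg&(abs(P[:,2]-.012)<.007)
        r=cv2.minAreaRect(P[m][:,:2].astype(np.float32)*1000)
        print(n,nm,m.sum(),r,cv2.boxPoints(r).round(0).tolist())
        m=dark&reg&(P[:,2]>.08)&(P[:,2]<.135)
        print("  handle",m.sum(),P[m].mean(0),P[m].min(0),P[m].max(0))
    g=(np.ptp(C,axis=1)<30)&(P[:,2]>.092)&(P[:,2]<.102)&(P[:,0]>.3)&(P[:,0]<.75)&(abs(P[:,1])<.4)
    for (nm,m) in (("cheese",g),("blue",(C[:,2]>C[:,0]+80)&(P[:,2]>.05)),):
        print(nm,m.sum(),P[m].mean(0).round(3),P[m].min(0).round(3),P[m].max(0).round(3))
    Ps.append(P);Cs.append(C)
P=np.vstack(Ps);C=np.vstack(Cs)
o=np.argsort(P[:,2]);P=P[o];C=C[o]
# topdown: 1.25mm/px, x up, y left
s=.001
im=np.zeros((600,700,3),np.uint8)
m=(P[:,0]>.3)&(P[:,0]<.9)&(P[:,1]>-.45)&(P[:,1]<.25)&(P[:,2]<.15);P=P[m];C=C[m]
for p,c in zip(P,C): cv2.circle(im,(int((.25-p[1])/s),int((.9-p[0])/s)),1,c[::-1].tolist(),-1)
cv2.imwrite("pics/top.png",im)
E
```

```text
scene left 2994 ((480.2855224609375, -163.61578369140625), (309.1172180175781, 270.09808349609375), 17.81882095336914) [[292.0, -82.0], [374.0, -339.0], [669.0, -245.0], [586.0, 12.0]]
  handle 247 [ 0.50844496 -0.23920973  0.1003508 ] [ 0.35585429 -0.27168004  0.08001508] [ 0.54444704 -0.11513046  0.12257043]
scene right 2768 ((427.8900146484375, 159.45745849609375), (296.3544921875, 129.71243286132812), 14.620471000671387) [[268.0, 185.0], [301.0, 59.0], [588.0, 134.0], [555.0, 260.0]]
  handle 221 [0.47190727 0.11019911 0.10460401] [0.45260868 0.09805946 0.0801045 ] [0.4785584  0.12183587 0.12184563]
cheese 462 [ 0.386 -0.136  0.095] [ 0.323 -0.268  0.092] [0.544 0.121 0.102]
blue 1431 [ 0.413 -0.34   0.075] [ 0.303 -0.383  0.05 ] [ 0.491 -0.308  0.087]
side left 1492 ((453.9118347167969, -213.3805694580078), (97.98320770263672, 306.0179138183594), 88.94296264648438) [[300.0, -260.0], [606.0, -265.0], [608.0, -167.0], [302.0, -162.0]]
  handle 255 [ 0.52508212 -0.26574514  0.10575899] [ 0.51657914 -0.27278472  0.0803463 ] [ 0.53849636 -0.24891243  0.12351084]
side right 683 ((431.45989990234375, 127.63575744628906), (284.10565185546875, 69.88176727294922), 14.634779930114746) [[285.0, 126.0], [303.0, 58.0], [578.0, 130.0], [560.0, 197.0]]
  handle 141 [0.46053157 0.10225364 0.10255472] [0.45081815 0.09598826 0.08060685] [0.47400642 0.11484225 0.12360742]
cheese 803 [ 0.369 -0.151  0.097] [ 0.319 -0.273  0.092] [0.537 0.11  0.102]
blue 3240 [ 0.387 -0.356  0.079] [ 0.3   -0.384  0.05 ] [ 0.484 -0.311  0.089]
```

View pics/top.png

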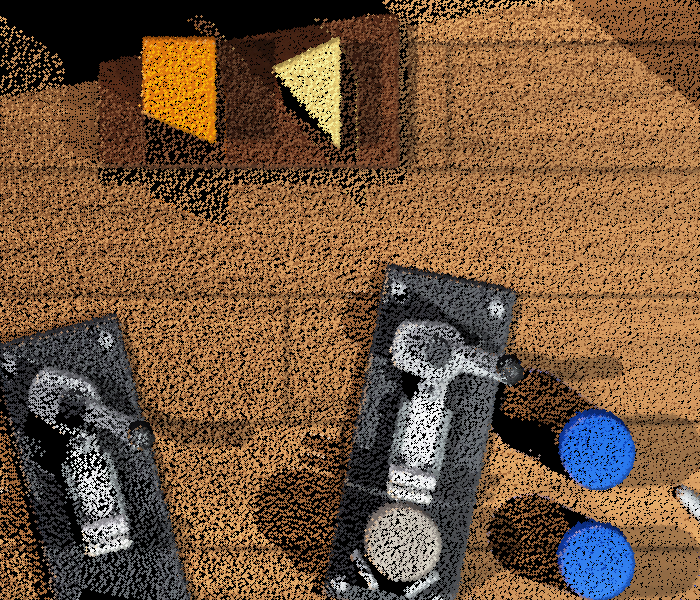

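```bash
cat >> h.py <<'E'
from scipy.optimize import least_squares
def cyl(P,r,c0):
    f=lambda c:np.hypot(P[:,0]-c[0],P[:,1]-c[1])-r
    s=least_squares(f,c0,loss="soft_l1",f_scale=.002);return s.x,np.sqrt(np.median(s.fun**2))
def near(P,c,r,z0,z1): return P[(np.hypot(P[:,0]-c[0],P[:,1]-c[1])<r)&(P[:,2]>z0)&(P[:,2]<z1)]
def att(a): c,s=np.cos(a),np.sin(a); return np.array([[0,-s,c],[0,c,s],[-1,0,0.]])
E
python3 - <<'E'
from h import *
ED=[]
for n in("scene","side"):
    P,C=cloud(n,cv2.imread(f"pics/{n}0.png")[:,:,::-1],np.load(f"pics/{n}0.npy"))
    print(n,"handle",cyl(near(P,(.53,-.26),.022,.08,.117),.012,(.53,-.26)),"top",near(P,(.53,-.26),.02,.119,.13).mean(0))
    print(" spare",cyl(near(P,(.462,.108),.022,.08,.117),.012,(.462,.108)))
    print(" cheese",cyl(near(P,(.358,-.152),.046,.03,.09),.037,(.358,-.152)),"top",near(P,(.358,-.152),.045,.093,.103).mean(0))
    # plate: gray pixels z~.012, fit box 335x130 by robust per-side percentile in rotated frame
    g=(np.ptp(C,axis=1)<25)&(abs(P[:,2]-.012)<.005)&(P[:,0]>.26)&(P[:,0]<.66)&(P[:,1]<-.05)&(P[:,1]>-.3)
    q=P[g][:,:2]
    for th in np.radians(np.arange(-13,-8.4,.5)):
        a=np.array([np.cos(th),np.sin(th)]);b=np.array([-a[1],a[0]])
        u,v=q@a,q@b
        lo,hi=np.percentile(v,[1.5,98.5]);fx=np.percentile(u,99.5)
        print("  %.1f"%np.degrees(th),np.round([lo,hi,hi-lo,fx,np.percentile(u,.5)],4))
E
```

```text
scene handle (array([ 0.53013881, -0.26038419]), np.float64(0.00085053806844079)) top [ 0.53173665 -0.25882418  0.12036584]
 spare (array([0.46436918, 0.10986721]), np.float64(0.0007459168277808613))
 cheese (array([ 0.35645001, -0.15169658]), np.float64(0.0013177149632444402)) top [ 0.3611188  -0.1511415   0.09490708]
  -13.0 [-0.1238  0.005   0.1288  0.653   0.3232]
  -12.5 [-1.281e-01  1.000e-04  1.282e-01  6.521e-01  3.231e-01]
  -12.0 [-0.1324 -0.0048  0.1277  0.6515  0.3229]
  -11.5 [-0.1368 -0.0096  0.1272  0.6508  0.3227]
  -11.0 [-0.1414 -0.0141  0.1273  0.65    0.3226]
  -10.5 [-0.146  -0.0182  0.1278  0.6492  0.3223]
  -10.0 [-0.1507 -0.0222  0.1286  0.6486  0.3221]
  -9.5 [-0.1558 -0.0258  0.13    0.6479  0.3218]
  -9.0 [-0.161  -0.0295  0.1315  0.6472  0.3216]
  -8.5 [-0.1661 -0.0331  0.1331  0.6465  0.3212]
side handle (array([ 0.52908303, -0.25842044]), np.float64(0.0005755489038463487)) top [ 0.52801395 -0.26067189  0.12162099]
 spare (array([0.46258193, 0.11175397]), np.float64(0.0009332144607161924))
 cheese (array([ 0.35646867, -0.1510511 ]), np.float64(0.0008857909376926779)) top [ 0.3549713  -0.15467287  0.0965831 ]
  -13.0 [-0.1301 -0.0017  0.1284  0.6476  0.3163]
  -12.5 [-0.1333 -0.0064  0.1269  0.6467  0.316 ]
  -12.0 [-0.1367 -0.0109  0.1258  0.646   0.3153]
  -11.5 [-0.1402 -0.0154  0.1248  0.6454  0.3146]
  -11.0 [-0.1444 -0.0198  0.1246  0.6446  0.3139]
  -10.5 [-0.1489 -0.0241  0.1248  0.6439  0.3131]
  -10.0 [-0.1538 -0.0284  0.1254  0.643   0.3123]
  -9.5 [-0.1588 -0.0326  0.1262  0.6424  0.3114]
  -9.0 [-0.1638 -0.0369  0.1269  0.6416  0.3104]
  -8.5 [-0.1687 -0.0411  0.1276  0.6408  0.3093]
```

```bash
python3 - <<'E'
from h import *
h=np.array([.5297,-.2596]); S=np.array([.5489,-.1882])
phi=np.arctan2(*(h-S)[::-1]); print("arm world deg",np.degrees(phi),"value",phi+np.radians(11.2)+2.4)
for k in(0,np.pi):
    j=[inverse_kinematics([*(S+.075*np.array([np.cos(p),np.sin(p)])),.1],att(p+np.pi/2+k)) for p in np.linspace(phi,np.radians(-8),4)]
    print([None if q is None else np.round(q,2) for q in j])
a=phi+np.pi/2
q=inverse_kinematics([*h,.1],att(a)); 
if q is None or abs(q[6])>2.5: a+=np.pi
try: movep([*h,.22],att(a))
except Unreachable as e: print(e); a+=np.pi; movep([*h,.22],att(a))
s=sense();print(s["time_s"],s["position"],s["joint_pos"].round(2))
p,d=camera("wrist");cv2.imwrite("pics/w1.png",p[:,:,::-1])
E
```

```text
arm world deg -105.05121999259106 value 0.7619872041157578
[array([-0.33,  0.77,  1.07,  1.92, -0.83,  0.97,  0.88]), array([-0.25,  0.74,  0.91,  1.83, -0.72,  0.94,  1.29]), array([-0.12,  0.67,  0.63,  1.76, -0.49,  0.88,  1.59]), array([-0.06,  0.63,  0.43,  1.74, -0.34,  0.85,  1.96])]
[array([-0.35,  0.8 ,  1.11,  1.92, -0.87,  1.  , -2.24]), array([-0.34,  0.85,  1.11,  1.83, -0.89,  1.05, -1.72]), array([-0.37,  0.89,  1.1 ,  1.77, -0.9 ,  1.08, -1.22]), array([-0.32,  0.76,  0.87,  1.76, -0.69,  0.96, -0.88])]
3.425 [ 0.53021379 -0.25876523  0.21987163] [-0.26  0.48  0.89  1.82 -0.43  1.05  0.53]
```

View pics/w1.png

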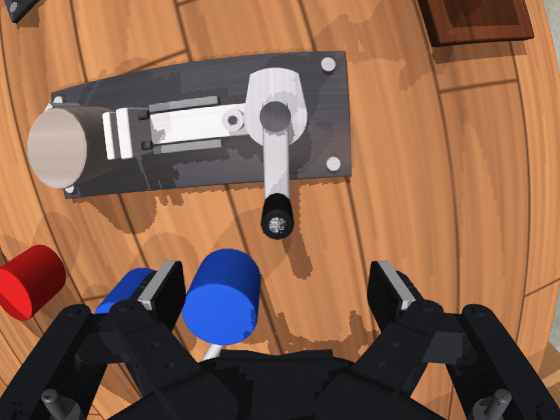

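The wrist view shows the handle at about (277,222), midway between the open fingers. The arm is perpendicular to the plate, and the blue can at (222,295) is clear.

```bash
cat >> h.py <<'E'
S=np.array([.5489,-.1882])
U=lambda p:np.array([np.cos(p),np.sin(p)])
def arc(S,p0,p1,R=.075,n=None,fmax=60,off=0):
    n=n or max(1,int(np.ceil(abs(p1-p0)/np.radians(5))))
    for p in np.linspace(p0,p1,n+1)[1:]:
        move_l([*(S+(R)*U(p)),.1],att(p+np.pi/2+off),feed=.06)
        s=sense();f=s["wrist_force"];x=s["position"]
        print("t%.1f p%.1f"%(s["time_s"],np.degrees(p)),"tcp",x.round(4),"Fr %.1f Ft %.1f Fz %.1f"%(f[:2]@U(p),f[:2]@U(p+np.pi/2),f[2]),"gap %.4f"%s["finger_gap"])
        if np.linalg.norm(f)>fmax: print("STOP");break
E
python3 - <<'E'
from h import *
p=np.radians(-105.05)
print(move_l([.5297,-.2596,.1],att(p+np.pi/2),until_force=8))
command_gripper(.0,50)
s=sense();print(s["time_s"],s["position"],s["wrist_force"],s["finger_gap"])
arc(S,p,p+np.radians(25))
E
```

```text
False
5.0167 [ 0.52992253 -0.25966675  0.1003965 ] [-0.48888946  1.23826017  3.902608  ] 0.02305515652477014
t5.3 p-100.1 tcp [ 0.5369 -0.2612  0.1004] Fr -4.1 Ft 1.0 Fz 4.9 gap 0.0231
t5.5 p-95.0 tcp [ 0.5433 -0.2619  0.1004] Fr -5.9 Ft 1.6 Fz 6.3 gap 0.0228
t5.8 p-90.1 tcp [ 0.5495 -0.262   0.1003] Fr -3.7 Ft 0.9 Fz 5.6 gap 0.0226
t6.0 p-85.0 tcp [ 0.5559 -0.2617  0.1003] Fr -4.9 Ft 1.4 Fz 7.3 gap 0.0230
t6.3 p-80.1 tcp [ 0.5622 -0.2607  0.1004] Fr -4.0 Ft 1.1 Fz 6.5 gap 0.0231
```

```bash
python3 - <<'E'
from h import *
arc(S,np.radians(-80.05),np.radians(-11.2))
p,d=camera("wrist");cv2.imwrite("pics/w2.png",p[:,:,::-1])
for n in("scene","side"):
    p,d=camera(n); cv2.imwrite(f"pics/{n}2.png",p[:,:,::-1]); np.save(f"pics/{n}2.npy",d)
E
```

```text
t6.6 p-75.1 tcp [ 0.5682 -0.2592  0.1004] Fr -5.0 Ft 0.1 Fz 7.3 gap 0.0227
t6.8 p-70.2 tcp [ 0.5741 -0.2573  0.1003] Fr -5.5 Ft 0.3 Fz 8.0 gap 0.0227
t7.1 p-65.3 tcp [ 0.5797 -0.2548  0.1003] Fr -6.0 Ft -0.6 Fz 9.0 gap 0.0230
t7.3 p-60.4 tcp [ 0.585  -0.252   0.1003] Fr -6.2 Ft 0.6 Fz 9.2 gap 0.0229
t7.6 p-55.5 tcp [ 0.5899 -0.2489  0.1003] Fr -6.8 Ft -0.2 Fz 9.9 gap 0.0230
t7.9 p-50.5 tcp [ 0.5938 -0.246   0.1003] Fr -8.6 Ft -2.8 Fz 10.2 gap 0.0228
t8.1 p-45.6 tcp [ 0.5984 -0.2419  0.1003] Fr -7.5 Ft -3.1 Fz 10.9 gap 0.0227
t8.4 p-40.7 tcp [ 0.6031 -0.2371  0.1003] Fr -8.2 Ft -0.6 Fz 9.4 gap 0.0227
t8.6 p-35.8 tcp [ 0.6083 -0.2303  0.1003] Fr -8.1 Ft 3.2 Fz 10.1 gap 0.0229
t8.9 p-30.9 tcp [ 0.6115 -0.2254  0.1003] Fr -6.8 Ft 2.3 Fz 11.2 gap 0.0229
t9.2 p-26.0 tcp [ 0.6141 -0.2202  0.1002] Fr -7.5 Ft 2.0 Fz 10.2 gap 0.0232
t9.4 p-21.0 tcp [ 0.6164 -0.2149  0.1003] Fr -7.3 Ft 1.9 Fz 11.0 gap 0.0227
t9.7 p-16.1 tcp [ 0.6183 -0.209   0.1003] Fr -7.2 Ft 1.8 Fz 10.6 gap 0.0226
t9.9 p-11.2 tcp [ 0.6196 -0.2035  0.1003] Fr -6.8 Ft 0.2 Fz 10.5 gap 0.0227
```

View pics/w2.png

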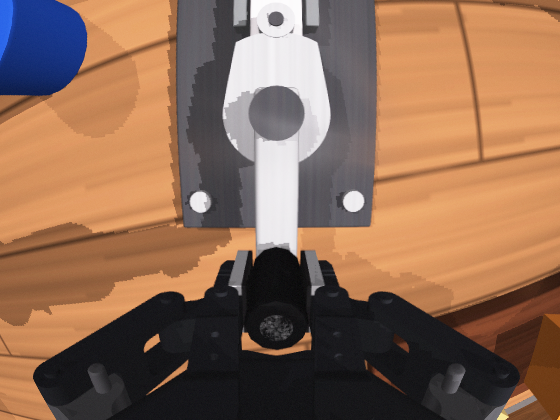

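The wrist view shows follower roller (276,18), shaft (276,112) and handle (277,325) all in line with the plate axis, so the crank is at mid dwell. I'll release and verify.

```bash
python3 - <<'E'
from h import *
command_gripper(.085)
s=sense();print(s["time_s"],s["position"],s["wrist_force"],s["finger_gap"])
x=s["position"];move_l([x[0],x[1],.25],feed=.12)
movep([.60,.02,.33],att(np.radians(60)))
sleep(.5)
for n in("scene","side"):
    p,d=camera(n); cv2.imwrite(f"pics/{n}3.png",p[:,:,::-1]);P,C=cloud(n,p,d)
    h=cyl(near(P,(.621,-.2035),.025,.08,.117),.012,(.621,-.2035));c=cyl(near(P,(.353,-.15),.046,.03,.09),.037,(.353,-.15))
    sp=cyl(near(P,(.463,.11),.022,.08,.117),.012,(.463,.11))
    v=h[0]-c[0];print(n,"handle",h,"cheese",c,"line deg",np.degrees(np.arctan2(v[1],v[0])),"dist(275)",np.linalg.norm(v),"spare",sp)
s=sense();print(s["time_s"],s["position"])
a,b=[cv2.imread(f"pics/{n}3.png") for n in("scene","side")]
cv2.imwrite("pics/fin.png",cv2.resize(np.hstack([a[160:340,110:430],b[120:400,180:500][:180*1,:] ]),None,fx=1.25,fy=1.25))
E
```

```text
10.7 [ 0.62250929 -0.20275138  0.09988519] [-0.29845842  0.18064211 -0.1025563 ] 0.08500739528387395
scene handle (array([ 0.62136934, -0.2028626 ]), np.float64(0.0005713326430948334)) cheese (array([ 0.35338897, -0.15077726]), np.float64(0.0013605009747499203)) line deg -10.999017084815446 dist(275) 0.2729951753963172 spare (array([0.46444536, 0.10983834]), np.float64(0.0008523186490307023))
side handle (array([ 0.62023838, -0.20057584]), np.float64(0.0006959881699478785)) cheese (array([ 0.35242814, -0.15040972]), np.float64(0.0010211006793885093)) line deg -10.609674034127124 dist(275) 0.27246828118057465 spare (array([0.46252096, 0.11147101]), np.float64(0.0009380087915851366))
13.6417 [0.60000915 0.01991195 0.32998857]
```

View pics/fin.png

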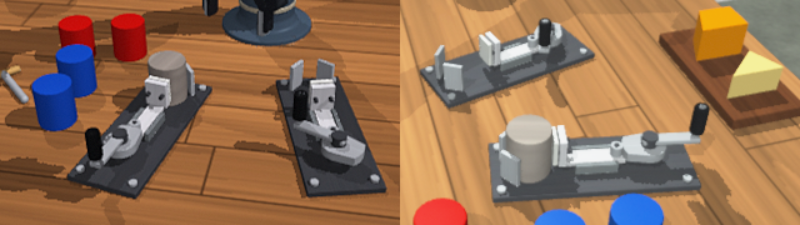

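The picture shows the crank pointing straight away from the cheese, with the cheese upright in the V stop and the jaw against it. The spare crank hasn't moved.

```bash
python3 -c "
from rig import *
finish_job()"
```

```text
the job is handed in; nothing more can be done
```

I gripped the handle of the clamp holding the cheese and turned the crank counter-clockwise about 94°, until its arm pointed straight away from the cheese. Then I let go, pulled clear and handed the job in at about 13.6 s on the robot's clock. The job call reports no verdict.

- **Crank:** after letting go, the line from cheese to handle ran at about -10.6° to -11.0°, against a fitted clamp axis of -11.2°. That puts the crank within a few degrees of mid dwell, whose half-width is 23°, and it did not spring back.
- **Cheese:** it stands upright in the V stop with the pad against it. The handle-to-cheese distance measured 272.5 to 273 mm, against 275 mm nominal, which is about the calibration error.
- **Empty clamp:** its handle stayed where it was, to within 0.3 mm, and the look-alikes were not touched.
- **Forces:** at the stops along the turn the wrist force stayed around 13 N.
- **One disagreement:** my first estimate of the shaft position was about 2 to 3 mm too far out along the clamp axis. It only showed as a small inward pull on the gripper.

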